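Snap the frame rest onto the bench stand

TASK

Take the frame rest (the aluminium tube with the V-shaped saddle head) off its wooden block and slide it gently down over the upright stub of the bench stand until it sits fully home on the collar, turning it until the stub's spring button pops out through the hole in the tube. Then let go of it, and leave the other things on the bench where they lie.

Things in the scene. Friction and masses are not known exactly. Their poses are not given: they have to be found in the camera images.
- rest_grip (a point): Grip point of the frame rest, inside its aluminium saddle head (60 mm along x, 40 mm along y, 40 mm high, a 14 mm deep V groove along y in its top): on the tube's axis, 116 mm above the tube's lower rim, 24 mm below the head's highest point. Grip the flat sides, +-20 mm in y. z runs up the tube; the snap hole faces -x.
- rest: The whole frame rest, 0.3 kg, upright on the wooden block at first: saddle head on a bare aluminium tube, outside diameter 36 mm, bore 30.4 mm, 100 mm long, open below. Origin: centre of the tube's lower rim, z up the tube. Snap hole in its -x side, 11 mm wide, 13.5 mm high, centre 22 mm above the rim.
- stand: Bench stand, fixed: round foot (diameter 116 mm, 12 mm high), a collar with a rubber washer (diameter 52 mm, top 30 mm above the bench) on which the tube's rim rests when fully home, and an upright steel stub (diameter 28 mm, top 95 mm above the bench, last 10 mm tapered to 16 mm). Origin: centre of the foot's underside, z up.
- stub_top (a point): Centre of the stub's top, 65 mm above the collar. A brass spring button sticks out of the stub's side 22 mm above the collar, at the snap hole's height when the tube is home. It faces roughly this point's -x, but the stub is clamped turned by up to 0.5 rad either way about z, which no reading gives: turn the seated tube gently until the button pops through the hole.
- button (a joint): Spring button: 0 m = out; pressed in grows, 0.002 to 0.005 while the tube's wall holds it in, 0 again once through the hole. 8 mm wide, sticks out 5 mm, upper side sloped so that the tube's rim pushes it in sliding down (5 to 15 N push; spring 2 to 5 N). Hole and button must agree within about 0.1 rad; popped, it stops further turning and holds the tube down.
- block_top (a point): Centre of the top of the wooden storage block (90 x 110 mm, 25 mm high, fixed), on which the tube's rim stands at the start; z up. A peg of 25 mm diameter stands 35 mm up from here inside the tube: the rest comes off straight up by 40 mm or more.
- bb_cup: Bystander, loose: black bottom-bracket cup, 47 mm diameter, 24 mm high; origin at the centre of its underside.
- sprocket: Bystander, loose: steel sprocket lying flat, 67 mm diameter, 9 mm thick; origin at the centre of its underside.
- needle_pliers: Bystander, loose: needle-nose pliers lying flat, 161 x 57 x 14 mm; origin at the centre of its underside.
Not all that is in view belongs to the job. Of the things like the rest, leave any that is orange; of the rest the larger one is meant.

How it is judged:
By the outcome, as a careful person would: the job done as asked, in the order asked, and still so for the second after the job is handed in, with the robot touching nothing.
It also fails if it takes over 51 s, if anything falls off the work surface, if the arm or the gripper's body presses on something with over 40 N, if the wrist force passes 120 N, or if a joint passes its speed limit or range.

ROBOT

A 7-joint arm with a two-finger parallel gripper is mounted at the origin on a cart in front of the work surface, level with it; the furniture and walls round the work are solid. World frame = base frame: x ahead of the robot, y to its left, z up, the work surface at z = 0. Lengths are in m, angles in degrees, forces in N, time in s.
With the tool pointing down it reaches from about 0.425 to 1.025 m from the base axis. Payload 9.4 kg.
Tool frame: the origin (TCP) lies at the very end of the fingers, on their centre line; the grasp point (between the pads) lies 19 mm behind it; z points along the fingers, y is the direction in which the jaws open and shut (so a half turn about z gives the same grasp; the last joint's range is limited). The gripper opens to 85 mm and grips with 20 to 120 N. Pads are 22 mm wide; open, the fingers measure 114 mm over their backs; the gripper's body (76 mm by 85 mm) begins 54 mm behind the grasp point. The pads swing forward as they close: fully open they stand 13 mm farther back than shut.
Start: joints at [-73.15, 34.337, -0.143, 91.639, 0.103, 54.024, -4.572], TCP at [0.263, 0.676, 0.231] pointing down, gripper open.
Joint ranges: [-147.43, 147.43], [-19.82, 112.94], [-74.19, 73.91], [6.32, 146.72], [-59.91, 239.91], [6.04, 106.73], [-150.56, 150.56]. Speed limits (degrees/s): [127.2, 127.2, 172.46, 172.46, 180, 180, 180].

INTERFACE

Orientations are given as a 3x3 rotation matrix whose columns are the frame's x, y, z axes.
In Python, from plant import env, vision, hand_in gives the robot as it stands.
- The arm moves only by the tool send_rows, never from a script. Its argument "motion" is a list of rows, each a list of 7 numbers: the shift along the tool's x, y, z in m, then the turn, a rotation vector about the tool's x, y, z in rad, then the opening, from -1 (shut) to 1 (fully open). A call has 1 to 8 rows; each row is the pose to reach, as a shift and turn from the pose commanded when the call began, along the tool's axes at that moment; what a row does not reach only later rows make up. A row lasts 1/12 s, in which the tool goes at most 41.7 mm and 7.16 degrees, less where a joint would pass 70% of its speed; a pose out of reach is approached as far as the arm can. A call with a gripper value outside its range is refused whole. The fingers move at their own pace and stop on an object; "force" is the grip in N (left out, the last holds). Time passes only in rows, so rows that repeat a pose let the fingers close. It gives the time, the measured TCP pose, the force and the opening at its end, in the units of the state.
- env.get_obs(): the state, without advancing time (a new reading comes with each control period).
- vision.snapshot(name): name is "scene" or "top" or "wrist"; returns a dict with "frame" (480x640x3 uint8, blue, green, red), "range_z" (480x640 float32, m along the optical axis (not along the pixel's ray), 0 where there is no reading), "fx", "fy", "cx", "cy" (pixels), "extrinsics" (4x4, takes a point from camera to world coordinates); the wrist camera has in their place "mount" (4x4, takes a point from camera to tool coordinates, whose origin is the TCP and whose axes are the flange's). Camera axes: x right, y up, looking along -z (the intrinsics and any distortion apply to the point x, -y, -z); pixel columns grow to the right and rows downward; lengths in m; the calibration is good to about 2 mm. A picture is of the moment at which its call begins: read the wrist's pose just before it.
- hand_in(): hands the job in, once; it reports no verdict.
The state is a dict: "time": time; "joint_positions": joint angles; "qvel": joint speeds; "effort": joint torques, N m; "eef_pos": TCP position; "tool_rot": TCP orientation; "contact_force": force on the tool from outside, world axes, zero at the start; "torque": the same for the moment, N m; "gripper_width": opening from 0.0 (shut) to 1.0 (fully open).
Only numpy, scipy, OpenCV 4.12 (cv2) and the standard library are available. Lean on these libraries where they do the work, as an engineer would, in place of code of your own. Each camera call takes 0.05 s, during which the arm holds its last target.

## Working session

There is one attempt and no reset: what is moved stays moved. The work goes in short steps, Python scripts to look and compute and a tool call to move; the robot and the scene stay as the last step left them, time stands still between calls to the robot, and variables do not carry over. Pictures are saved under pics/ and viewed, and the job is handed in when it is done.

Besides the shell and the picture viewer there is one more tool, called as name([rows], argument=value, ...), one row to a line, values as JSON. send_rows: Moves the arm, as the interface text tells. Its arguments: {"type":"object","properties":{"motion":{"type":"array"},"force":{"type":"number"}},"required":["motion"]}

```bash
ls; mkdir -p pics; python3 - <<'E'
from plant import env, vision
import cv2, numpy as np
print(env.get_obs())
for n in ("scene","top","wrist"):
    s=vision.snapshot(n); cv2.imwrite(f"pics/{n}0.png",s["frame"])
    np.savez(f"pics/{n}0.npz",**{k:v for k,v in s.items()})
    print(n,{k:v for k,v in s.items() if k not in("frame","range_z")})
E
```

```text
pics
{'time': 0.0, 'joint_positions': array([-73.14839869,  34.38544183,  -0.14531218,  91.68225027,
         0.10267307,  54.02342317,  -4.5707736 ]), 'qvel': array([ 0.05641436, -0.02189603, -0.0937568 , -0.01468212, -0.04123591,
        0.08756669, -0.07280332]), 'effort': array([-2.25687982e-04, -7.76443648e+01,  1.56571995e+00, -2.58016938e+01,
        1.24813864e-02,  8.81133252e-03,  7.12104168e-06]), 'eef_pos': array([0.26256569, 0.67526444, 0.23039717]), 'tool_rot': array([[-9.32058447e-01,  3.62307684e-01, -4.40070516e-04],
       [ 3.62307923e-01,  9.32057209e-01, -1.52590641e-03],
       [-1.42676720e-04, -1.58167499e-03, -9.99998739e-01]]), 'contact_force': array([-0.28705929, -0.04223931, -0.50227378]), 'torque': array([-0.02316181,  0.05852315,  0.01110669]), 'gripper_width': 1.0021614297224097}
scene {'fx': 488.0341610054686, 'fy': 488.0341610054686, 'cx': 325.09509139256176, 'cy': 238.8668762208513, 'extrinsics': array([[ 0.72641142,  0.39771015, -0.56049361,  0.02262821],
       [-0.68709586,  0.43809509, -0.5796309 , -0.71588016],
       [ 0.01502441,  0.80616334, 
[... 215 characters left out ...]
([[-0.02063244,  0.99062815, -0.13501918,  0.44355725],
       [-0.99973654, -0.01908386,  0.01275374, -0.07203813],
       [ 0.01005752,  0.13524675,  0.9907609 ,  1.3314369 ],
       [ 0.        ,  0.        ,  0.        ,  1.        ]])}
wrist {'fx': 366.1787191196394, 'fy': 366.1787191196394, 'cx': 323.82930574938393, 'cy': 238.85172736097624, 'mount': array([[ 2.82750869e-05,  9.59760893e-01,  2.80818495e-01,
         6.99826400e-02],
       [ 9.99999190e-01, -3.84416399e-04,  1.21314218e-03,
        -2.01541507e-03],
       [ 1.27227766e-03,  2.80818234e-01, -9.59760127e-01,
        -1.42068619e-01],
       [ 0.00000000e+00,  0.00000000e+00,  0.00000000e+00,
         1.00000000e+00]])}
```

View pics/scene0.png

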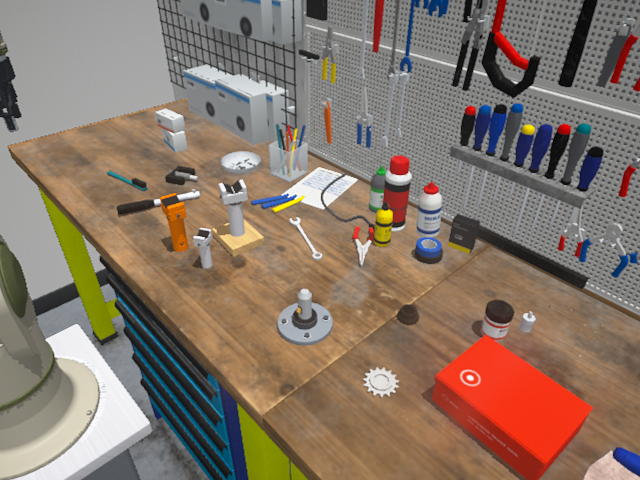

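View pics/top0.png

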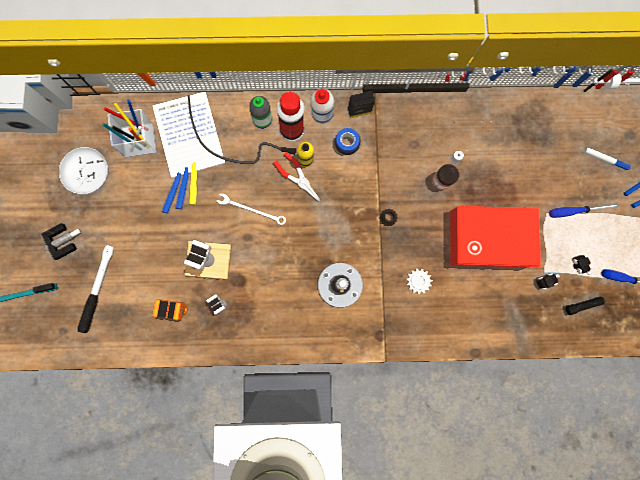

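View pics/wrist0.png

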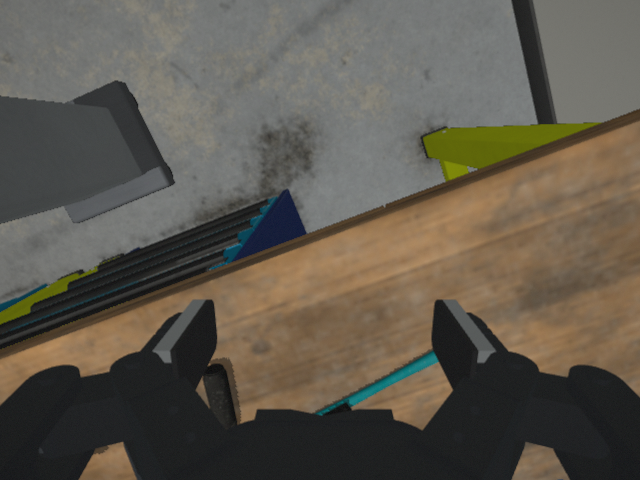

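```bash
cat > h.py <<'E'
import numpy as np, cv2
def load(n): return dict(np.load(f"pics/{n}.npz"))
def pts(s,T=None):
    T=s["extrinsics"] if T is None else T
    z=s["range_z"].astype(float); v,u=np.mgrid[0:480,0:640]
    P=np.stack([(u-s["cx"])/s["fx"]*z,-(v-s["cy"])/s["fy"]*z,-z,np.ones_like(z)],-1)
    W=P@T.T; W[z==0]=np.nan
    return W[...,:3]
def ray(s,u,v,z,T=None):
    T=s["extrinsics"] if T is None else T
    d=T[:3,:3]@np.array([(u-s["cx"])/s["fx"],-(v-s["cy"])/s["fy"],-1.]); o=T[:3,3]
    return o+d*(z-o[2])/d[2]
E
python3 - <<'E'
from h import *
for n,(a,b,c,d) in {"scene0":(150,170,200,140),"top0":(140,220,120,110)}.items():
    s=load(n); im=s["frame"][b:b+d,a:a+c]; cv2.imwrite(f"pics/{n}_rest.png",cv2.resize(im,None,fx=4,fy=4,interpolation=cv2.INTER_CUBIC))
for n,(a,b,c,d) in {"scene0":(265,275,80,80),"top0":(305,250,80,70)}.items():
    s=load(n); im=s["frame"][b:b+d,a:a+c]; cv2.imwrite(f"pics/{n}_stand.png",cv2.resize(im,None,fx=6,fy=6,interpolation=cv2.INTER_CUBIC))
for n in("scene0","top0"):
    s=load(n);W=pts(s);print(n,np.isfinite(W[...,2]).mean())
    x,y,z=W[...,0],W[...,1],W[...,2]
    print("bench z",np.nanmedian(z[(abs(x-.6)<.2)&(abs(y)<.5)]))
    for nm,(cx,cy) in {"stand":(.6,-.1),"rest":(.6,.25)}.items():
        pass
s=load("top0");W=pts(s)
for u,v in [(200,255),(197,250),(220,260),(341,284),(330,270),(388,217),(419,281),(295,180),(215,303),(170,310)]: print(u,v,W[v,u].round(4))
s=load("scene0");W=pts(s)
for u,v in [(233,190),(236,215),(248,240),(305,294),(305,320),(175,205),(203,240)]: print(u,v,W[v,u].round(4))
E
```

```text
scene0 0.9960481770833334
bench z 4.8922827610708985e-05
top0 0.9960188802083333
bench z 0.010721466040244931
200 255 [0.5658 0.1641 0.1545]
197 250 [0.5767 0.1695 0.1624]
220 260 [0.565  0.1381 0.0287]
341 284 [ 0.4945 -0.1654  0.0981]
330 270 [ 0.5347 -0.1443  0.0138]
388 217 [ 0.6727 -0.3022  0.0052]
419 281 [ 5.022e-01 -3.773e-01  1.000e-04]
295 180 [ 0.7761 -0.0576  0.0113]
215 303 [0.4553 0.1401 0.0893]
170 310 [0.4408 0.236  0.1369]
233 190 [0.5648 0.1656 0.1516]
236 215 [0.5612 0.1587 0.0848]
248 240 [0.5659 0.1233 0.0252]
305 294 [ 0.4905 -0.1778  0.0945]
305 320 [ 0.4832 -0.1853  0.0328]
175 205 [0.4371 0.2175 0.1389]
203 240 [0.4424 0.1179 0.0894]
```

View pics/scene0_rest.png

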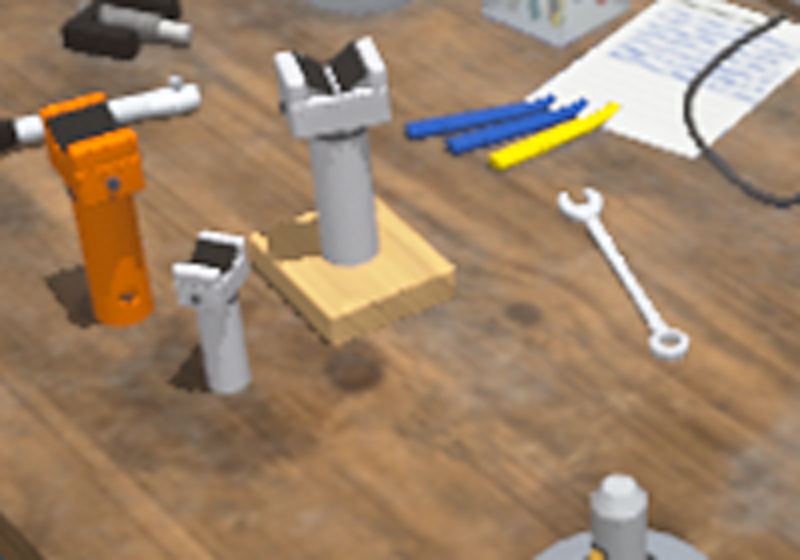

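View pics/top0_rest.png

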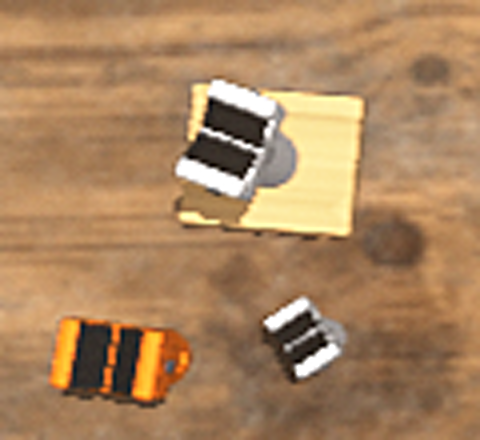

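View pics/scene0_stand.png

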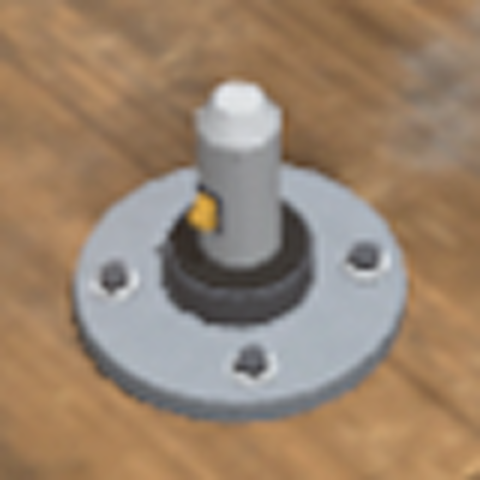

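View pics/top0_stand.png

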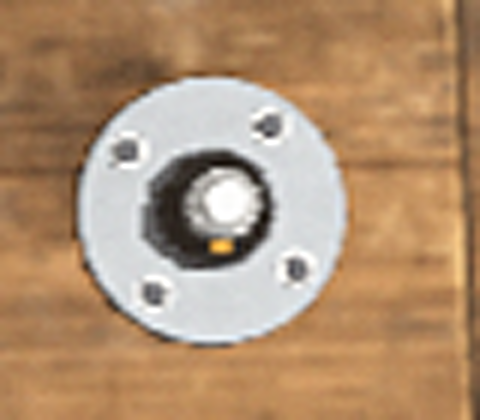

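```bash
cat >> h.py <<'E'
def fixtop(s):
    W=pts(s); m=(W[...,0]>.35)&(W[...,0]<.65)&(W[...,1]>-.3)&(W[...,1]<.35)&(abs(W[...,2])<.02)
    Q=W[m]
    for _ in range(6):
        A=np.c_[Q[:,:2],np.ones(len(Q))]; c=np.linalg.lstsq(A,Q[:,2],rcond=None)[0]
        r=Q[:,2]-A@c; Q=Q[abs(r)<max(2*np.median(abs(r)),.001)]
    n=np.array([-c[0],-c[1],1]); n/=np.linalg.norm(n)
    ax=np.cross(n,[0,0,1]); R=cv2.Rodrigues(ax.reshape(3,1))[0]
    p=np.array([.5,0,c[0]*.5+c[2]]); q=np.array([.5,0,0])
    T=np.eye(4);T[:3,:3]=R;T[:3,3]=q-R@p
    return c,T@s["extrinsics"]
E
python3 - <<'E'
from h import *
for n in ("top0","scene0"):
    s=load(n); c,T=fixtop(s); print(n,"plane",c.round(4))
    for lab,TT in (("raw",s["extrinsics"]),("fix",T)):
        W=pts(s,TT);x,y,z=W[...,0],W[...,1],W[...,2]
        near=lambda cx,cy,r:(np.hypot(x-cx,y-cy)<r)
        print(lab)
        m=near(.49,-.18,.075)&(z>.008)&(z<.016); 
        e=W[m]; 
        # foot disc: circle via min enclosing
        (c0,r)=cv2.minEnclosingCircle(e[:,:2].astype(np.float32)); print(" foot",np.round(c0,4),round(r,4),"z",np.median(e[:,2]).round(4))
        m=near(.49,-.18,.03)&(z>.085); e=W[m]; print(" stubtop mean",e.mean(0).round(4),len(e), "max z",e[:,2].max().round(4))
        m=near(.565,.16,.1)&(z>.019)&(z<.032); e=W[m]; rr=cv2.minAreaRect(e[:,:2].astype(np.float32)); print(" block",np.round(rr[0],4),np.round(rr[1],4),round(rr[2],2),np.median(e[:,2]).round(4))
        m=near(.565,.165,.06)&(z>.12); e=W[m]; rr=cv2.minAreaRect(e[:,:2].astype(np.float32)); print(" head",np.round(rr[0],4),np.round(rr[1],4),round(rr[2],2),e[:,2].max().round(4))
        hsv=cv2.cvtColor(s["frame"],cv2.COLOR_BGR2HSV)
        m=near(.49,-.18,.04)&(z>.035)&(z<.07)&(hsv[...,1]>110)&(hsv[...,2]>110); vv,uu=np.nonzero(m); print(" button",len(uu),uu.mean(),vv.mean(),np.nanmean(W[m],0).round(4), ray(s,uu.mean(),vv.mean(),.052,TT).round(4))
E
```

```text
top0 plane [-0.0001  0.0001  0.0006]
raw
 foot [ 0.4864 -0.171 ] 0.0685 z 0.0123
 stubtop mean [ 0.4967 -0.1673  0.0924] 95 max z 0.1026
 block [0.5678 0.1725] [0.111  0.0901] 84.01 0.0254
 head [0.5674 0.1717] [0.0397 0.0649] 68.45 0.1701
 button 6 341.0 290.5 [ 0.4801 -0.1681  0.0554] [ 0.4802 -0.1684  0.052 ]
fix
 foot [ 0.4968 -0.1675] 0.0578 z 0.0119
 stubtop mean [ 0.4969 -0.1673  0.092 ] 93 max z 0.1021
 block [0.5678 0.1725] [0.111  0.0901] 84.01 0.0249
 head [0.5674 0.1717] [0.0397 0.0649] 68.45 0.1695
 button 6 341.0 290.5 [ 0.4801 -0.1681  0.0549] [ 0.4802 -0.1683  0.052 ]
scene0 plane [ 0.0005 -0.0001 -0.0007]
raw
 foot [ 0.4962 -0.1714] 0.0592 z 0.0115
 stubtop mean [ 0.4931 -0.1738  0.0911] 108 max z 0.0979
 block [0.5667 0.1707] [0.1164 0.0912] 84.42 0.0244
 head [0.567  0.1687] [0.0446 0.0656] 64.66 0.1668
 button 20 298.65 309.7 [ 0.4795 -0.1704  0.0534] [ 0.4804 -0.1693  0.052 ]
fix
 foot [ 0.4957 -0.1707] 0.0596 z 0.0119
 stubtop mean [ 0.493  -0.1737  0.0912] 114 max z 0.0983
 block [0.5667 0.1707] [0.1164 0.0912] 84.42 0.0247
 head [0.567  0.1687] [0.0446 0.0656] 64.65 0.1672
 button 20 298.65 309.7 [ 0.4796 -0.1704  0.0538] [ 0.4807 -0.169   0.052 ]
```

send_rows([
  [-0.028, -0.0276, 0, 0, 0, 0, 1],
  [-0.056, -0.0552, 0, 0, 0, 0, 1],
  [-0.084, -0.0828, 0, 0, 0, 0, 1],
  [-0.112, -0.1104, 0, 0, 0, 0, 1],
  [-0.14, -0.138, 0, 0, 0, 0, 1],
  [-0.168, -0.1656, 0, 0, 0, 0, 1],
  [-0.196, -0.1932, 0, 0, 0, 0, 1],
  [-0.224, -0.2208, 0, 0, 0, 0, 1],
])

```text
time: 0.82
eef_pos: [0.3919, 0.3869, 0.2312]
tool_rot: [[-0.932, 0.362, 0.0], [0.362, 0.932, -0.0], [-0.0, -0.0, -1.0]]
contact_force: [0.6, -0.4, -0.3]
gripper_width: 1.002
```

send_rows([
  [-0.028, -0.0276, 0, 0, 0, 0, 1],
  [-0.056, -0.0552, 0, 0, 0, 0, 1],
  [-0.084, -0.0828, 0, 0, 0, 0, 1],
  [-0.112, -0.1104, 0, 0, 0, 0, 1],
  [-0.136, -0.134, 0, 0, 0, 0, 1],
  [-0.142, -0.138, 0, 0, 0, 0, 1],
  [-0.142, -0.138, 0, 0, 0, 0, 1],
])

```text
time: 1.4
eef_pos: [0.475, 0.2059, 0.2313]
tool_rot: [[-0.93, 0.367, 0.0], [0.367, 0.93, -0.001], [-0.001, -0.001, -1.0]]
contact_force: [-0.2, 0.7, 0.4]
gripper_width: 0.995
```

```bash
cat > snap.py <<'E'
import sys,numpy as np,cv2
from plant import env, vision
n,name=sys.argv[1:3]
o=env.get_obs(); s=vision.snapshot(n)
s=dict(s)
if n=="wrist":
    T=np.eye(4);T[:3,:3]=o["tool_rot"];T[:3,3]=o["eef_pos"]; s["extrinsics"]=T@s["mount"]
np.savez(f"pics/{name}.npz",**s); cv2.imwrite(f"pics/{name}.png",s["frame"])
print(o["time"],o["eef_pos"].round(4),o["joint_positions"].round(1),o["contact_force"].round(2),o["torque"].round(2),round(o["gripper_width"],3)); print(o["tool_rot"].round(4))
E
python3 snap.py wrist w1
```

```text
1.4 [0.475  0.2059 0.2313] [-30.7  20.2   1.2 118.7  -0.6  41.2  39.4] [-0.18  0.73  0.36] [ 0.06 -0.03  0.04] 0.995
[[-9.302e-01  3.671e-01  4.000e-04]
 [ 3.671e-01  9.302e-01 -8.000e-04]
 [-7.000e-04 -6.000e-04 -1.000e+00]]
```

View pics/w1.png

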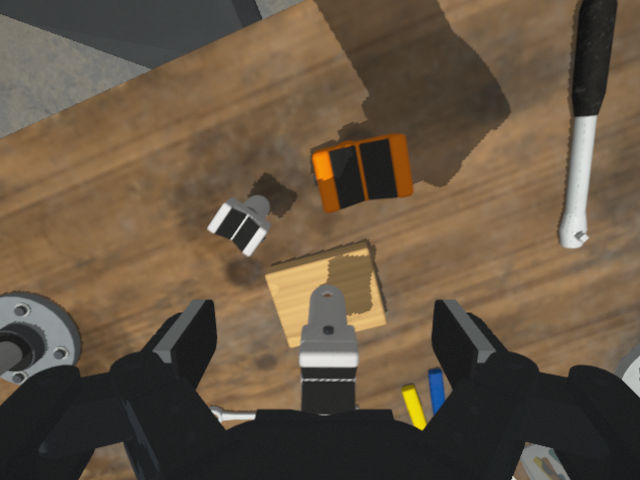

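```bash
python3 - <<'E'
from h import *
s=load("w1"); W=pts(s); x,y,z=W[...,0],W[...,1],W[...,2]
m=(np.hypot(x-.567,y-.171)<.06)&(z>.12); m[:,:300]=0;m[:,360:]=0
e=W[m]; print(len(e)); rr=cv2.minAreaRect(e[:,:2].astype(np.float32)); print("head",np.round(rr[0],4),np.round(rr[1],4),round(rr[2],2),e[:,2].max())
m=(np.hypot(x-.567,y-.171)<.09)&(z>.021)&(z<.029);print(np.median(z[m]))
print("bench",np.nanmedian(z[(abs(z)<.02)]))
# flat side edges: rows of head
for v in (340,350,356,362): 
    uu=np.nonzero((z[v,280:380]>.12))[0]+280; print(v,uu.min(),uu.max(),W[v,uu.min()].round(4),W[v,uu.max()].round(4))
print("hole",W[293,328],W[293,318],W[293,338]); print("hole ray",ray(s,328,293,.047))
np.set_printoptions(suppress=True)
for v in range(280,300,4): print(v,W[v,312:345:4].round(4).tolist())
E
```

```text
4823
head [0.5617 0.1715] [0.0401 0.0553] 68.14 0.16612154943548416
0.024446187789377016
bench -0.0005140777486929982
340 299 355 [0.5347 0.1609 0.1441] [0.5496 0.1978 0.1435]
350 298 355 [0.5346 0.1611 0.1569] [0.5471 0.1974 0.1593]
356 298 357 [0.5348 0.1616 0.1637] [0.5496 0.1976 0.1627]
362 298 357 [0.5394 0.1596 0.1631] [0.5545 0.1959 0.162 ]
hole [0.55322423 0.17675085 0.04054491] [0.54955631 0.16755551 0.04064151] [0.55919926 0.18526589 0.0352536 ]
hole ray [0.55042982 0.17778027 0.047     ]
280 [[0.5405, 0.1642, 0.0247], [0.5418, 0.1682, 0.0253], [0.5438, 0.1718, 0.024], [0.5449, 0.1758, 0.0251], [0.5463, 0.1796, 0.0254], [0.5485, 0.1832, 0.0236], [0.55, 0.187, 0.0235], [0.5517, 0.1908, 0.0232], [0.5529, 0.1947, 0.0238]]
284 [[0.5449, 0.1624, 0.024], [0.5462, 0.1664, 0.0247], [0.5477, 0.1702, 0.0245], [0.5495, 0.174, 0.024], [0.5507, 0.1779, 0.0247], [0.5521, 0.1818, 0.025], [0.5529, 0.1858, 0.0266], [0.5551, 0.1894, 0.0249], [0.5565, 0.1933, 0.0251]]
288 [[0.5486, 0.161, 0.0252], [0.5494, 0.1652, 0.0269], [0.5486, 0.17, 0.0327], [0.5495, 0.174, 0.034], [0.5517, 0.1774, 0.0322], [0.5531, 0.1812, 0.0324], [0.5572, 0.1842, 0.0262], [0.5593, 0.1878, 0.025], [0.561, 0.1916, 0.0246]]
292 [[0.5511, 0.1601, 0.0291], [0.5496, 0.1653, 0.0365], [0.5491, 0.1699, 0.041], [0.5515, 0.1732, 0.0388], [0.5525, 0.1771, 0.04], [0.5532, 0.181, 0.0415], [0.5572, 0.1839, 0.0358], [0.5623, 0.1866, 0.0276], [0.5648, 0.1901, 0.0253]]
296 [[0.5516, 0.1602, 0.0379], [0.5499, 0.1654, 0.0452], [0.5502, 0.1695, 0.0477], [0.5552, 0.1717, 0.0396], [0.5569, 0.1753, 0.039], [0.5545, 0.1804, 0.0478], [0.5568, 0.1837, 0.0458], [0.5617, 0.1863, 0.0381], [0.5698, 0.1883, 0.0236]]
```

send_rows([
  [-0.03, 0, 0, 0, 0, 0, 1],
  [-0.06, 0, 0, 0, 0, 0, 1],
  [-0.09, 0.0, 0, 0, 0, 0, 1],
  [-0.0995, 0.001, 0, 0, 0, 0, 1],
  [-0.0995, 0.001, 0, 0, 0, 0, 1],
  [-0.0995, 0.001, 0, 0, 0, 0, 1],
])

```text
time: 1.95
eef_pos: [0.566, 0.1753, 0.2307]
tool_rot: [[-0.933, 0.361, -0.001], [0.361, 0.933, 0.0], [0.001, -0.0, -1.0]]
contact_force: [-0.3, -0.1, 1.1]
gripper_width: 1.001
```

```bash
python3 snap.py wrist w2; python3 - <<'E'
from h import *
s=load("w2"); W=pts(s); z=W[...,2]
m=(z>.12)&(z<.18); m[:,:270]=0; m[:,390:]=0
e=W[m]; print(len(e)); rr=cv2.minAreaRect(e[:,:2].astype(np.float32)); print("head",np.round(rr[0],4),np.round(rr[1],4),round(rr[2],2))
E
```

```text
1.95 [0.566  0.1753 0.2307] [-23.9  25.3   1.7 109.6  -1.1  45.3  47.3] [-0.28 -0.08  1.09] [0.03 0.05 0.03] 1.001
[[-9.327e-01  3.608e-01 -1.300e-03]
 [ 3.608e-01  9.327e-01  3.000e-04]
 [ 1.300e-03 -2.000e-04 -1.000e+00]]
10657
head [0.5161 0.2001] [0.0533 0.1805] 63.65
```

View pics/w2.png

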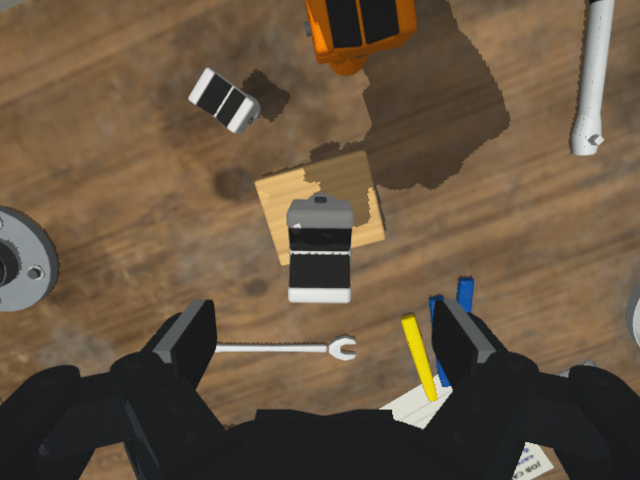

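```bash
python3 - <<'E'
from h import *
s=load("w2"); W=pts(s); z=W[...,2]
m=(z>.13)&(z<.18); m[:,:270]=0; m[:,370:]=0;m[:190]=0;m[310:]=0
e=W[m]; print(len(e)); rr=cv2.minAreaRect(e[:,:2].astype(np.float32)); print("head",np.round(rr[0],4),np.round(rr[1],4),round(rr[2],2),e[:,2].max())
E
```

```text
6467
head [0.5658 0.1699] [0.0399 0.063 ] 67.95 0.16651713161614326
```

send_rows([
  [-0.0027, -0.004, 0, 0, 0, 0.012, 1],
  [-0.0027, -0.004, 0.02, 0, 0, 0.012, 1],
  [-0.0027, -0.004, 0.045, 0, 0, 0.012, 1],
  [-0.0027, -0.004, 0.07, 0, 0, 0.012, 1],
  [-0.0027, -0.004, 0.09, 0, 0, 0.012, 1],
  [-0.0027, -0.004, 0.105, 0, 0, 0.012, 1],
  [-0.0027, -0.004, 0.109, 0, 0, 0.012, 1],
  [-0.0027, -0.004, 0.109, 0, 0, 0.012, 1],
])

```text
time: 2.67
eef_pos: [0.5668, 0.1692, 0.1215]
tool_rot: [[-0.928, 0.373, -0.002], [0.373, 0.928, -0.001], [0.002, -0.001, -1.0]]
contact_force: [-0.6, 0.2, 0.4]
gripper_width: 1.006
```

```bash
python3 snap.py wrist w3;python3 snap.py scene s3
```

```text
2.6667 [0.5668 0.1692 0.1215] [-23.   33.4   1.3 114.8  -1.4  31.9  47.4] [-0.57  0.23  0.41] [ 0.08  0.01 -0.08] 1.006
[[-9.279e-01  3.728e-01 -2.100e-03]
 [ 3.728e-01  9.279e-01 -6.000e-04]
 [ 1.800e-03 -1.400e-03 -1.000e+00]]
2.7167 [0.5675 0.1693 0.1225] [-23.   33.3   1.3 114.7  -1.4  32.   47.4] [-0.37  0.4   0.21] [0.02 0.01 0.01] 1.002
[[-9.278e-01  3.730e-01 -5.000e-04]
 [ 3.730e-01  9.278e-01 -1.000e-04]
 [ 5.000e-04 -3.000e-04 -1.000e+00]]
```

View pics/w3.png

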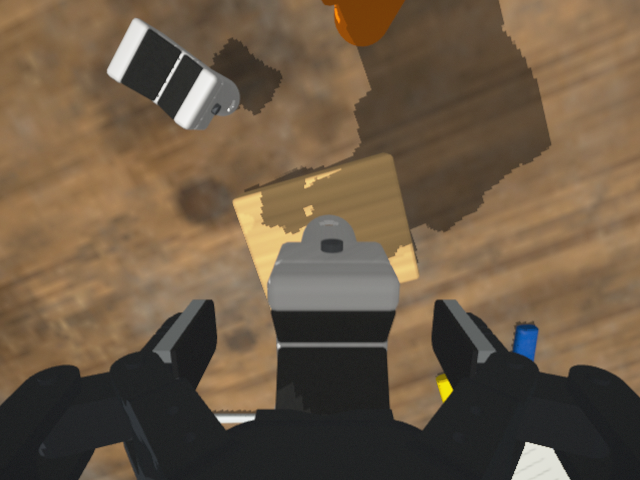

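View pics/s3.png

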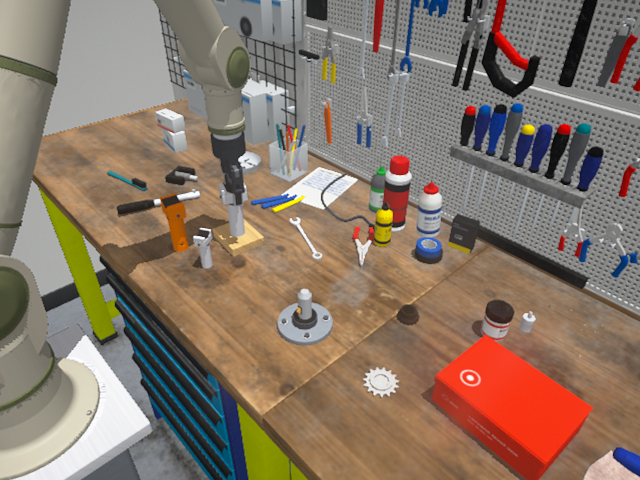

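send_rows([
  [0, 0.001, 0, 0, 0, 0, 0.5],
  [0, 0.001, 0, 0, 0, 0, 0.2],
  [0, 0.001, 0, 0, 0, 0, -0.2],
  [0, 0.001, 0, 0, 0, 0, -0.5],
  [0, 0.001, 0, 0, 0, 0, -1],
  [0, 0.001, 0, 0, 0, 0, -1],
  [0, 0.001, 0, 0, 0, 0, -1],
  [0, 0.001, 0, 0, 0, 0, -1],
], force=60)

```text
time: 3.43
eef_pos: [0.5689, 0.1701, 0.1232]
tool_rot: [[-0.928, 0.374, 0.001], [0.374, 0.928, 0.001], [-0.001, 0.001, -1.0]]
contact_force: [-0.9, 0.7, 5.8]
gripper_width: 0.454
```

send_rows([
  [0, 0, 0, 0, 0, 0, -1],
  [0, 0, 0, 0, 0, 0, -1],
  [0, 0, -0.005, 0, 0, 0, -1],
  [0, 0, -0.012, 0, 0, 0, -1],
  [0, 0, -0.02, 0, 0, 0, -1],
  [0, 0, -0.03, 0, 0, 0, -1],
  [0, 0, -0.04, 0, 0, 0, -1],
  [0, 0, -0.05, 0, 0, 0, -1],
])

```text
time: 4.1
eef_pos: [0.5685, 0.1698, 0.1736]
tool_rot: [[-0.928, 0.374, 0.0], [0.374, 0.928, 0.0], [-0.0, 0.0, -1.0]]
contact_force: [-0.5, -0.4, -3.0]
gripper_width: 0.457
```

```bash
python3 snap.py wrist w4;python3 snap.py scene s4
```

```text
4.1 [0.5685 0.1698 0.1736] [-23.3  29.3   1.7 112.5  -1.3  38.1  47.3] [-0.49 -0.37 -3.03] [ 0.06 -0.03 -0.04] 0.457
[[-9.276e-01  3.736e-01  5.000e-04]
 [ 3.736e-01  9.276e-01  1.000e-04]
 [-4.000e-04  3.000e-04 -1.000e+00]]
4.15 [0.5693 0.17   0.1754] [-23.3  29.2   1.7 112.4  -1.3  38.2  47.3] [ 0.55  0.24 -1.35] [ 0.03 -0.09 -0.01] 0.46
[[-0.9275  0.3737  0.0028]
 [ 0.3737  0.9275  0.001 ]
 [-0.0022  0.002  -1.    ]]
```

View pics/w4.png

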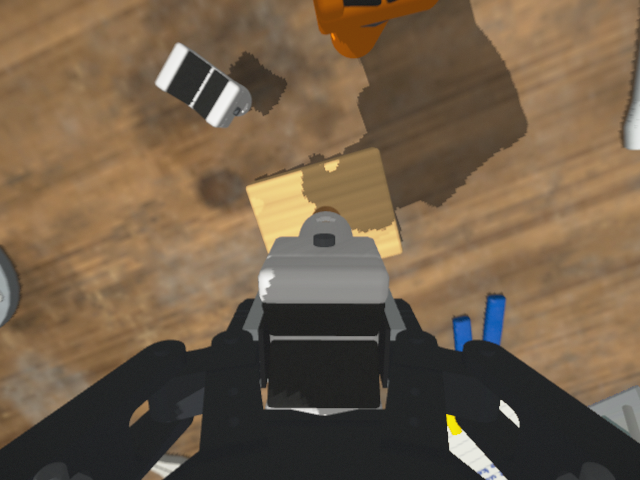

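View pics/s4.png

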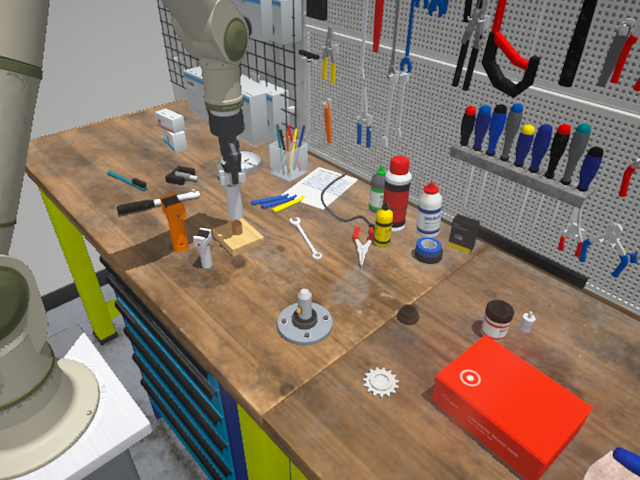

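send_rows([
  [0, 0, -0.02, 0, 0, 0, -1],
  [-0.0, -0.01, -0.045, 0, 0, 0, -1],
  [-0.006, -0.035, -0.05, 0, 0, -0.05, -1],
  [-0.012, -0.065, -0.05, 0, 0, -0.1, -1],
  [-0.018, -0.1, -0.05, 0, 0, -0.15, -1],
  [-0.024, -0.135, -0.05, 0, 0, -0.2, -1],
  [-0.03, -0.17, -0.05, 0, 0, -0.25, -1],
  [-0.036, -0.2, -0.05, 0, 0, -0.3, -1],
])

```text
time: 4.87
eef_pos: [0.5259, -0.0315, 0.2223]
tool_rot: [[-0.997, 0.081, -0.0], [0.081, 0.997, -0.001], [0.0, -0.001, -1.0]]
contact_force: [0.8, -0.5, -3.0]
gripper_width: 0.459
```

```bash
python3 - <<'E'
from plant import env
import numpy as np
o=env.get_obs();R=o["tool_rot"];p=o["eef_pos"];print(o["time"],p,R.round(4).tolist())
print("tool delta to (.4965,-.17,.225):",R.T@(np.array([.4965,-.17,.225])-p)," yaw x",np.degrees(np.arctan2(R[1,0],R[0,0])))
E
```

```text
4.8667 [ 0.52591287 -0.03150585  0.22226735] [[-0.9967, 0.081, -0.0004], [0.081, 0.9967, -0.0006], [0.0004, -0.0006, -1.0]]
tool delta to (.4965,-.17,.225): [ 0.01810384 -0.14042259 -0.00263811]  yaw x 175.3558302523047
```

send_rows([
  [0.004, -0.03, 0, 0, 0, -0.04, -1],
  [0.008, -0.06, 0, 0, 0, -0.08, -1],
  [0.012, -0.09, 0, 0, 0, -0.08, -1],
  [0.016, -0.12, 0, 0, 0, -0.08, -1],
  [0.018, -0.135, 0, 0, 0, -0.08, -1],
  [0.018, -0.141, 0, 0, 0, -0.08, -1],
  [0.018, -0.141, 0, 0, 0, -0.08, -1],
  [0.018, -0.141, 0, 0, 0, -0.08, -1],
])

```text
time: 5.53
eef_pos: [0.4977, -0.1674, 0.2222]
tool_rot: [[-1.0, 0.002, 0.0], [0.002, 1.0, 0.001], [-0.0, 0.001, -1.0]]
contact_force: [0.7, 0.5, -2.9]
gripper_width: 0.458
```

```bash
python3 snap.py wrist w5;python3 snap.py scene s5;python3 snap.py top t5; python3 - <<'E'
from h import *
for n,(a,b,c,d) in {"s5":(240,190,140,160),"t5":(280,200,140,120)}.items():
    im=load(n)["frame"][b:b+d,a:a+c]; cv2.imwrite(f"pics/{n}_c.png",cv2.resize(im,None,fx=3.7,fy=3.7,interpolation=cv2.INTER_CUBIC))
E
```

```text
5.5333 [ 0.4977 -0.1674  0.2222] [ 14.4  21.4  -2.6 118.2   1.4  40.4 100.7] [ 0.67  0.54 -2.94] [-0.   -0.08 -0.03] 0.458
[[-1.0e+00  2.5e-03  1.0e-04]
 [ 2.5e-03  1.0e+00  6.0e-04]
 [-1.0e-04  6.0e-04 -1.0e+00]]
5.5833 [ 0.4979 -0.1668  0.2222] [ 14.3  21.4  -2.6 118.2   1.4  40.4 100.7] [-0.58  0.23 -3.9 ] [ 0.03  0.03 -0.01] 0.46
[[-1.0e+00  1.4e-03  1.0e-04]
 [ 1.4e-03  1.0e+00  7.0e-04]
 [-1.0e-04  7.0e-04 -1.0e+00]]
5.6333 [ 0.4979 -0.1666  0.2222] [ 14.3  21.4  -2.6 118.2   1.4  40.5 100.7] [ 0.42  0.93 -3.8 ] [ 0.01 -0.03  0.01] 0.456
[[-1.e+00  6.e-04  1.e-04]
 [ 6.e-04  1.e+00  7.e-04]
 [-1.e-04  7.e-04 -1.e+00]]
```

View pics/w5.png

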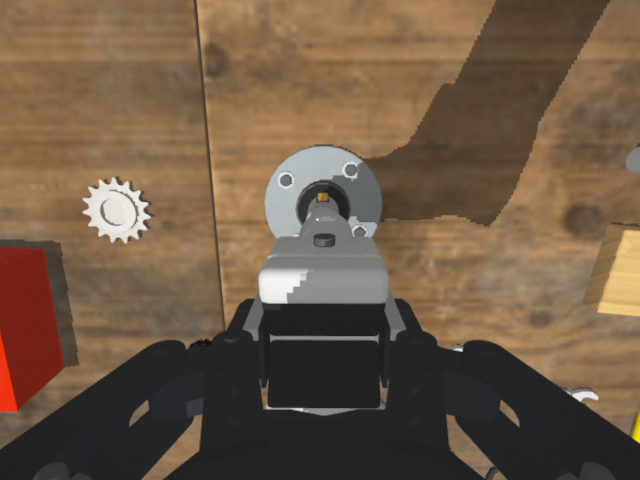

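View pics/s5_c.png

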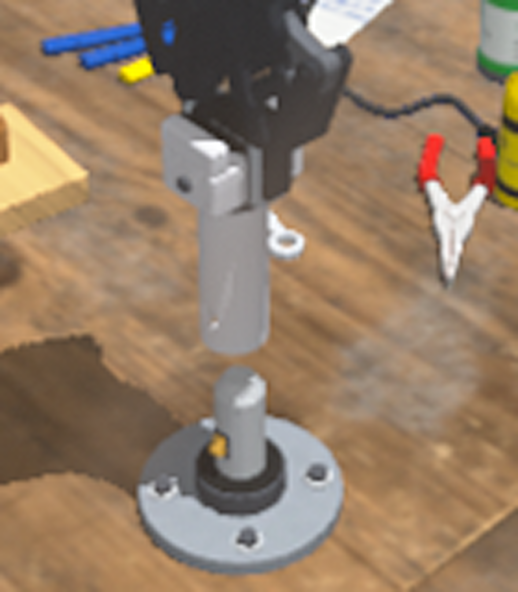

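View pics/t5_c.png

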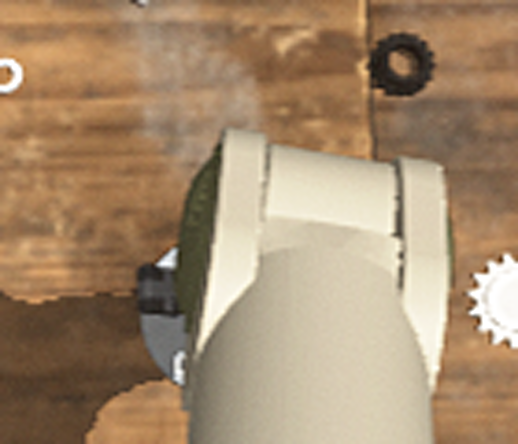

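```bash
python3 - <<'E'
from h import *
s=load("w5"); f=s["frame"]; 
cv2.imwrite("pics/w5_c.png",cv2.resize(f[130:260,240:400],None,fx=5,fy=4.6,interpolation=cv2.INTER_CUBIC))
W=pts(s);z=W[...,2]
m=((z>.006)&(z<.018)).astype(np.uint8); m[:,:240]=0;m[:,400:]=0;m[250:]=0;m[:120]=0
m=cv2.morphologyEx(m,cv2.MORPH_OPEN,np.ones((3,3)))
cs,_=cv2.findContours(m,cv2.RETR_EXTERNAL,cv2.CHAIN_APPROX_NONE); c=max(cs,key=cv2.contourArea)[:,0]
P=np.array([ray(s,u,v,.012)[:2] for u,v in c if v<225])
from scipy.optimize import least_squares
r=least_squares(lambda q:np.hypot(P[:,0]-q[0],P[:,1]-q[1])-q[2],[.5,-.17,.058],loss="soft_l1",f_scale=.001); print("foot circle wrist",r.x.round(4))
print("u range",c[:,0].min(),c[:,0].max())
hsv=cv2.cvtColor(f,cv2.COLOR_BGR2HSV); b=(hsv[...,0]>12)&(hsv[...,0]<30)&(hsv[...,1]>130)&(hsv[...,2]>60); b[:,:305]=0;b[:,345:]=0;b[:185]=0;b[215:]=0
v,u=np.nonzero(b);print("button",len(u),u.mean(),v.mean(),u.min(),u.max(),ray(s,u.mean(),v.mean(),.052).round(4))
for vv in (205,210,215,220,225,230): 
    uu=np.nonzero(z[vv,290:360]>.08)[0]+290; print(vv,uu.min() if len(uu) else 0,uu.max() if len(uu) else 0)
# scene: foot and tube edges
s=load("s5");W=pts(s,fixtop(s)[1]);z=W[...,2];x,y=W[...,0],W[...,1]
near=np.hypot(x-.497,y+.168)<.035
for lo,hi,n in((.13,.2,"tube"),(.035,.084,"stub")):
    m=near&(z>lo)&(z<hi)
    for vv in sorted(set(np.nonzero(m)[0]))[::4]:
        uu=np.nonzero(m[vv])[0]; uu=uu[(uu>285)&(uu<330)]
        if len(uu): print(n,vv,uu.min(),uu.max(),(uu.min()+uu.max())/2)
E
```

```text
foot circle wrist [ 0.4936 -0.1717  0.0546]
u range 264 380
button 77 322.3246753246753 196.4805194805195 318 327 [ 0.4802 -0.1713  0.052 ]
205 0 0
210 311 334
215 307 340
220 305 345
225 302 349
230 300 351
tube 251 294 312 303.0
tube 255 294 312 303.0
tube 259 294 312 303.0
tube 263 294 312 303.0
tube 267 294 312 303.0
tube 271 294 312 303.0
tube 275 294 312 303.0
tube 279 295 311 303.0
tube 283 303 306 304.5
stub 297 298 298 298.0
stub 301 298 311 304.5
stub 305 298 311 304.5
stub 309 298 311 304.5
stub 313 299 311 305.0
stub 317 302 307 304.5
```

View pics/w5_c.png

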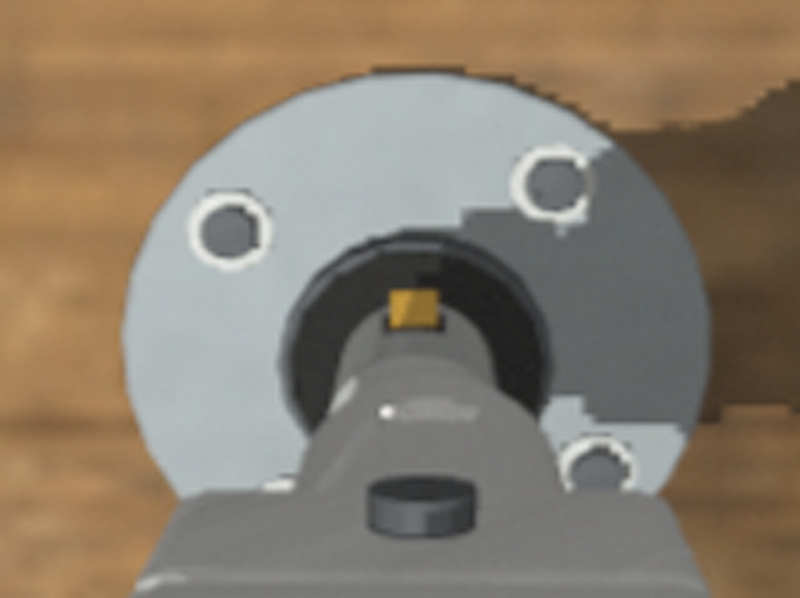

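```bash
python3 - <<'E'
from h import *
s=load("s5")
def proj(P,T):
    c=np.linalg.inv(T)@np.r_[P,1]; return s["cx"]+s["fx"]*c[0]/-c[2], s["cy"]-s["fy"]*c[1]/-c[2]
for T in (s["extrinsics"],fixtop(s)[1]):
    for z in(.185,.155,.135,.07,.05): print(z,np.round(proj([.497,-.169,z],T),2))
    print(np.array(proj([.498,-.169,.15],T))-proj([.497,-.169,.15],T), np.array(proj([.497,-.168,.15],T))-proj([.497,-.169,.15],T))
f=s["frame"]; cv2.imwrite("pics/s5_d.png",cv2.resize(f[240:340,265:345],None,fx=7,fy=6,interpolation=cv2.INTER_NEAREST))
g=cv2.cvtColor(f,cv2.COLOR_BGR2GRAY)
for v in (262,268,274,308,312): print(v,g[v,290:318].tolist())
E
```

```text
0.185 [304.01 254.51]
0.155 [304.17 266.82]
0.135 [304.28 274.77]
0.07 [304.6  299.29]
0.05 [304.7  306.45]
[ 0.38962032 -0.22435837] [-0.34385195 -0.2459315 ]
0.185 [303.96 254.7 ]
0.155 [304.14 267.  ]
0.135 [304.25 274.95]
0.07 [304.59 299.45]
0.05 [304.69 306.61]
[ 0.38954628 -0.22461257] [-0.34374959 -0.24593189]
262 [130, 130, 126, 129, 139, 143, 148, 150, 151, 151, 151, 152, 154, 156, 152, 152, 150, 148, 149, 146, 144, 143, 148, 148, 142, 131, 126, 123]
268 [129, 131, 133, 134, 139, 143, 146, 149, 149, 151, 156, 164, 161, 151, 153, 152, 150, 150, 150, 147, 143, 147, 147, 127, 126, 130, 135, 137]
274 [141, 140, 141, 138, 143, 147, 141, 142, 150, 158, 157, 152, 153, 153, 152, 153, 151, 151, 149, 147, 143, 150, 153, 126, 130, 129, 126, 122]
308 [104, 103, 102, 104, 104, 104, 100, 109, 125, 130, 112, 84, 133, 146, 149, 152, 157, 157, 158, 155, 151, 136, 132, 168, 187, 186, 185, 185]
312 [104, 105, 105, 93, 57, 46, 69, 109, 145, 161, 129, 90, 125, 147, 150, 152, 157, 158, 158, 157, 156, 128, 65, 58, 56, 80, 149, 187]
```

View pics/s5_d.png

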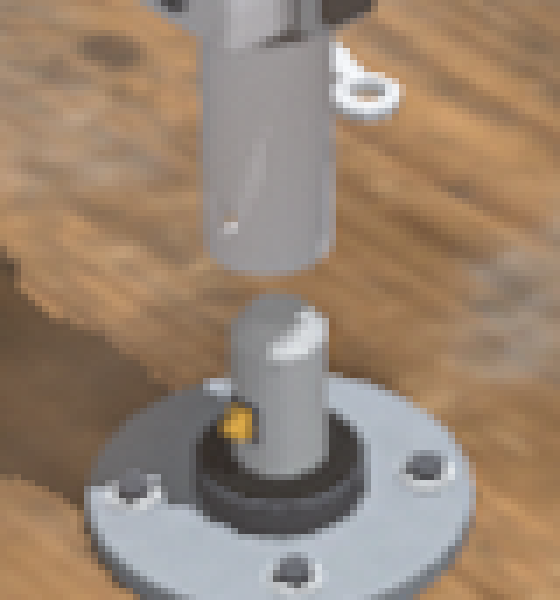

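send_rows([
  [-0.001, -0.002, 0.005, 0, 0, 0, -1],
  [-0.001, -0.002, 0.012, 0, 0, 0, -1],
  [-0.001, -0.002, 0.018, 0, 0, 0, -1],
  [-0.001, -0.002, 0.023, 0, 0, 0, -1],
  [-0.001, -0.002, 0.025, 0, 0, 0, -1],
  [-0.001, -0.002, 0.025, 0, 0, 0, -1],
])

```text
time: 6.18
eef_pos: [0.4981, -0.17, 0.1964]
tool_rot: [[-1.0, 0.003, -0.001], [0.003, 1.0, 0.0], [0.001, 0.0, -1.0]]
contact_force: [0.1, 0.4, -3.1]
gripper_width: 0.458
```

```bash
python3 snap.py wrist w6;python3 snap.py scene s6; python3 - <<'E'
from h import *
a=cv2.resize(load("s6")["frame"][240:340,265:345],None,fx=5,fy=5,interpolation=cv2.INTER_CUBIC)
b=cv2.resize(load("w6")["frame"][140:240,270:350],None,fx=5,fy=5,interpolation=cv2.INTER_CUBIC)
cv2.imwrite("pics/c6.png",np.hstack([a,b]))
E
```

```text
6.1833 [ 0.4981 -0.17    0.1964] [ 14.5  23.5  -2.5 119.5   1.7  37.1 100.7] [ 0.08  0.42 -3.06] [-0.   -0.01  0.01] 0.458
[[-1.0e+00  2.7e-03 -1.5e-03]
 [ 2.7e-03  1.0e+00  4.0e-04]
 [ 1.5e-03  4.0e-04 -1.0e+00]]
6.2333 [ 0.4983 -0.1701  0.1969] [ 14.5  23.5  -2.5 119.4   1.6  37.1 100.7] [ 0.66  0.74 -3.38] [-0.02 -0.   -0.01] 0.458
[[-1.0e+00  2.8e-03 -8.0e-04]
 [ 2.8e-03  1.0e+00  2.0e-04]
 [ 8.0e-04  2.0e-04 -1.0e+00]]
```

View pics/c6.png

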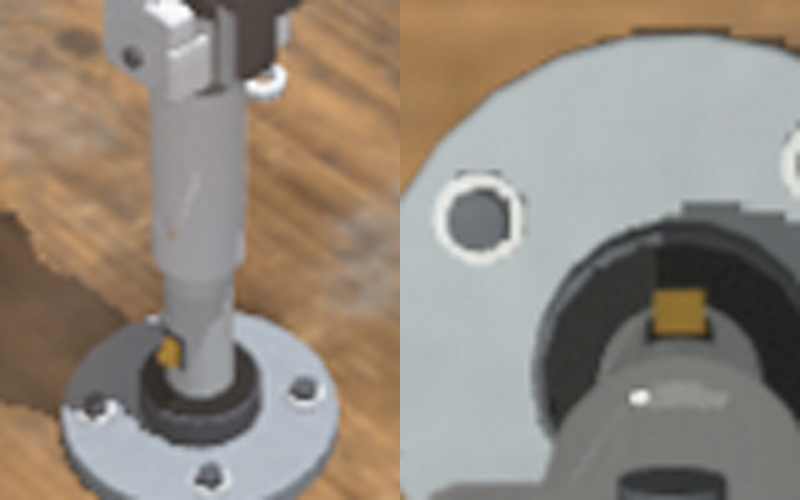

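send_rows([
  [0, 0, 0.003, 0, 0, 0, -1],
  [0, 0, 0.006, 0, 0, 0, -1],
  [0, 0, 0.009, 0, 0, 0, -1],
  [0, 0, 0.012, 0, 0, 0, -1],
  [0, 0, 0.015, 0, 0, 0, -1],
  [0, 0, 0.018, 0, 0, 0, -1],
  [0, 0, 0.018, 0, 0, 0, -1],
  [0, 0, 0.018, 0, 0, 0, -1],
])

```text
time: 6.95
eef_pos: [0.4984, -0.1702, 0.1791]
tool_rot: [[-1.0, 0.003, -0.0], [0.003, 1.0, 0.0], [0.0, 0.0, -1.0]]
contact_force: [0.3, -0.6, -3.7]
gripper_width: 0.456
```

send_rows([
  [0, 0, 0.003, 0, 0, 0, -1],
  [0, 0, 0.006, 0, 0, 0, -1],
  [0, 0, 0.009, 0, 0, 0, -1],
  [0, 0, 0.012, 0, 0, 0, -1],
  [0, 0, 0.015, 0, 0, 0, -1],
  [0, 0, 0.018, 0, 0, 0, -1],
  [0, 0, 0.02, 0, 0, 0, -1],
  [0, 0, 0.02, 0, 0, 0, -1],
])

```text
time: 7.62
eef_pos: [0.4983, -0.1702, 0.1588]
tool_rot: [[-1.0, 0.003, -0.001], [0.003, 1.0, 0.0], [0.001, 0.0, -1.0]]
contact_force: [0.0, 0.3, -3.2]
gripper_width: 0.455
```

```bash
python3 snap.py wrist w7;python3 snap.py scene s7; python3 - <<'E'
from h import *
a=cv2.resize(load("s7")["frame"][240:340,265:345],None,fx=5,fy=5,interpolation=cv2.INTER_CUBIC)
b=cv2.resize(load("w7")["frame"][140:240,270:350],None,fx=5,fy=5,interpolation=cv2.INTER_CUBIC)
cv2.imwrite("pics/c7.png",np.hstack([a,b]))
E
```

```text
7.6167 [ 0.4983 -0.1702  0.1588] [ 14.4  26.7  -2.4 121.4   2.   31.9 100.4] [ 0.    0.32 -3.21] [-0.05  0.    0.  ] 0.455
[[-1.0e+00  2.8e-03 -7.0e-04]
 [ 2.8e-03  1.0e+00  2.0e-04]
 [ 7.0e-04  2.0e-04 -1.0e+00]]
7.6667 [ 0.4984 -0.1702  0.159 ] [ 14.4  26.7  -2.4 121.4   2.   32.  100.4] [ 0.16  0.34 -3.52] [-0.04 -0.    0.01] 0.453
[[-1.0e+00  2.7e-03 -4.0e-04]
 [ 2.7e-03  1.0e+00  1.0e-04]
 [ 4.0e-04  1.0e-04 -1.0e+00]]
```

View pics/c7.png

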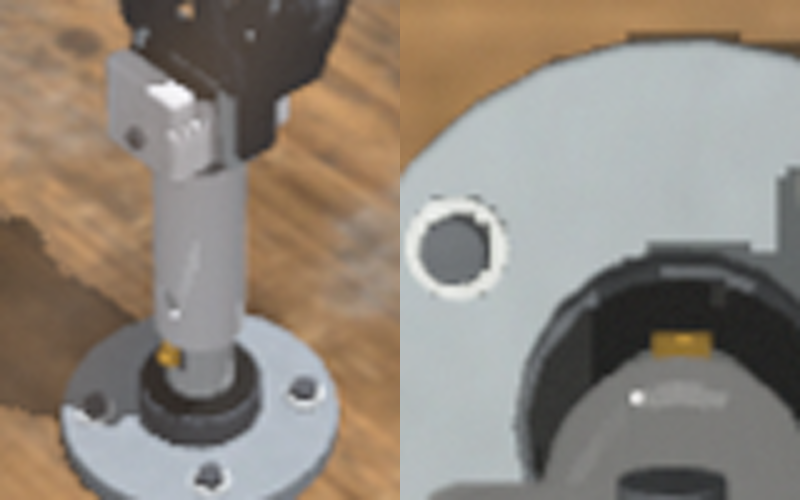

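send_rows([
  [0, 0, 0.002, 0, 0, 0, -1],
  [0, 0, 0.004, 0, 0, 0, -1],
  [0, 0, 0.006, 0, 0, 0, -1],
  [0, 0, 0.008, 0, 0, 0, -1],
  [0, 0, 0.01, 0, 0, 0, -1],
  [0, 0, 0.012, 0, 0, 0, -1],
  [0, 0, 0.014, 0, 0, 0, -1],
  [0, 0, 0.016, 0, 0, 0, -1],
])

```text
time: 8.38
eef_pos: [0.498, -0.1701, 0.143]
tool_rot: [[-1.0, 0.003, -0.001], [0.003, 1.0, 0.0], [0.001, 0.0, -1.0]]
contact_force: [-2.8, -0.7, -0.8]
gripper_width: 0.456
```

```bash
python3 -c "
from plant import env
o=env.get_obs();print(o)"
```

```text
{'time': 8.3833, 'joint_positions': array([ 14.32640145,  28.12865124,  -2.30560229, 122.16127014,
         2.18352645,  29.79818658, 100.23785511]), 'qvel': array([-0.17890788,  2.36107976,  0.06417857,  1.14029003,  0.32483986,
       -3.48311791, -0.19335742]), 'effort': array([-5.15093480e-02, -6.02726698e+01,  8.27081166e-01, -1.80681771e+01,
        4.05647547e-02, -1.01878189e+00,  4.22274956e-03]), 'eef_pos': array([ 0.49799221, -0.1700813 ,  0.14297179]), 'tool_rot': array([[-9.99995779e-01,  2.77513257e-03, -8.60545639e-04],
       [ 2.77494363e-03,  9.99996125e-01,  2.20677011e-04],
       [ 8.61154713e-04,  2.18288114e-04, -9.99999605e-01]]), 'contact_force': array([-2.81910326, -0.73342757, -0.75994069]), 'torque': array([0.16658568, 0.86888617, 0.01619243]), 'gripper_width': 0.45649027974385564}
```

send_rows([
  [0, 0, 0.002, 0, 0, 0, -1],
  [0, 0, 0.004, 0, 0, 0, -1],
  [0, 0, 0.006, 0, 0, 0, -1],
  [0, 0, 0.008, 0, 0, 0, -1],
  [0, 0, 0.01, 0, 0, 0, -1],
  [0, 0, 0.0115, 0, 0, 0, -1],
  [0, 0, 0.013, 0, 0, 0, -1],
  [0, 0, 0.013, 0, 0, 0, -1],
])

```text
time: 9.05
eef_pos: [0.4991, -0.1702, 0.13]
tool_rot: [[-1.0, 0.003, 0.001], [0.003, 1.0, -0.0], [-0.001, -0.0, -1.0]]
contact_force: [-1.6, 0.1, -2.8]
gripper_width: 0.458
```

```bash
python3 snap.py wrist w8;python3 snap.py scene s8; python3 - <<'E'
from h import *
a=cv2.resize(load("s8")["frame"][240:340,265:345],None,fx=5,fy=5,interpolation=cv2.INTER_CUBIC)
b=cv2.resize(load("w8")["frame"][140:240,270:350],None,fx=5,fy=5,interpolation=cv2.INTER_CUBIC)
cv2.imwrite("pics/c8.png",np.hstack([a,b]))
E
```

```text
9.05 [ 0.4991 -0.1702  0.13  ] [ 14.3  29.3  -2.2 122.7   2.3  28.  100.1] [-1.57  0.05 -2.84] [0.11 0.18 0.05] 0.458
[[-1.0e+00  2.6e-03  1.1e-03]
 [ 2.6e-03  1.0e+00 -1.0e-04]
 [-1.1e-03 -0.0e+00 -1.0e+00]]
9.1 [ 0.4992 -0.1701  0.1302] [ 14.3  29.3  -2.2 122.7   2.3  28.  100.1] [-0.24  0.06 -3.94] [0.24 0.21 0.  ] 0.455
[[-1.      0.0026  0.0012]
 [ 0.0026  1.     -0.    ]
 [-0.0012 -0.     -1.    ]]
```

View pics/c8.png

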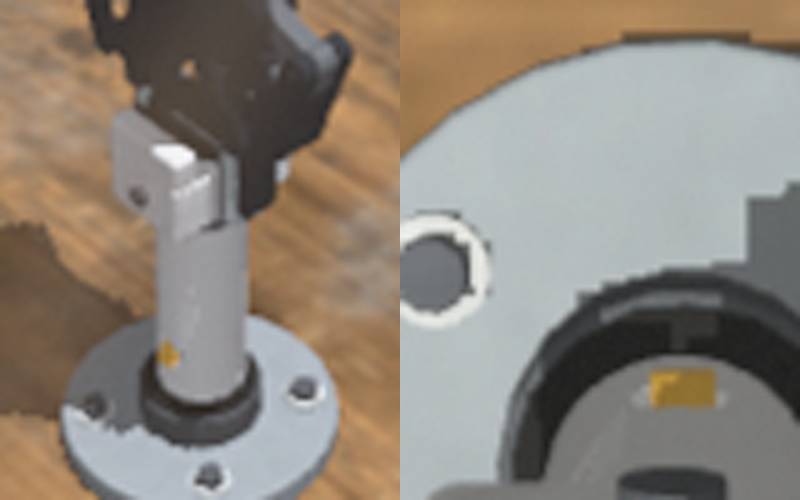

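send_rows([
  [0, 0, 0.001, 0, 0, 0, -1],
  [0, 0, 0.002, 0, 0, 0, -1],
  [0, 0, 0.003, 0, 0, 0, -1],
  [0, 0, 0.003, 0, 0, 0, -1],
  [0, 0, 0.003, 0, 0, 0, -1],
])

```text
time: 9.57
eef_pos: [0.4992, -0.1702, 0.1281]
tool_rot: [[-1.0, 0.003, 0.002], [0.003, 1.0, -0.0], [-0.002, -0.0, -1.0]]
contact_force: [-3.2, 2.1, 6.7]
gripper_width: 0.46
```

send_rows([
  [0, 0, 0.0005, 0, 0, 0, -1],
  [0, 0, 0.001, 0, 0, 0, -1],
  [0, 0, 0.001, 0, 0, 0, -1],
  [0, 0, 0.001, 0, 0, 0, -1],
])

```text
time: 9.9
eef_pos: [0.4994, -0.1701, 0.128]
tool_rot: [[-1.0, 0.003, 0.003], [0.003, 1.0, -0.0], [-0.003, -0.0, -1.0]]
contact_force: [-3.6, 3.3, 20.9]
gripper_width: 0.46
```

```bash
python3 snap.py wrist w9;python3 snap.py scene s9; python3 - <<'E'
from h import *
a=cv2.resize(load("s9")["frame"][240:340,265:345],None,fx=5,fy=5,interpolation=cv2.INTER_CUBIC)
b=cv2.resize(load("w9")["frame"][140:240,270:350],None,fx=5,fy=5,interpolation=cv2.INTER_CUBIC)
cv2.imwrite("pics/c9.png",np.hstack([a,b]))
E
```

```text
9.9 [ 0.4994 -0.1701  0.128 ] [ 14.2  29.5  -2.2 122.8   2.3  27.6 100.1] [-3.57  3.28 20.92] [ 0.53  1.12 -0.02] 0.46
[[-1.0e+00  2.5e-03  2.6e-03]
 [ 2.5e-03  1.0e+00 -5.0e-04]
 [-2.6e-03 -4.0e-04 -1.0e+00]]
9.95 [ 0.4994 -0.1701  0.128 ] [ 14.2  29.5  -2.2 122.8   2.4  27.6 100.1] [-4.65  1.66 19.15] [0.6  1.14 0.02] 0.456
[[-1.0e+00  2.5e-03  2.5e-03]
 [ 2.5e-03  1.0e+00 -5.0e-04]
 [-2.5e-03 -5.0e-04 -1.0e+00]]
```

View pics/c9.png

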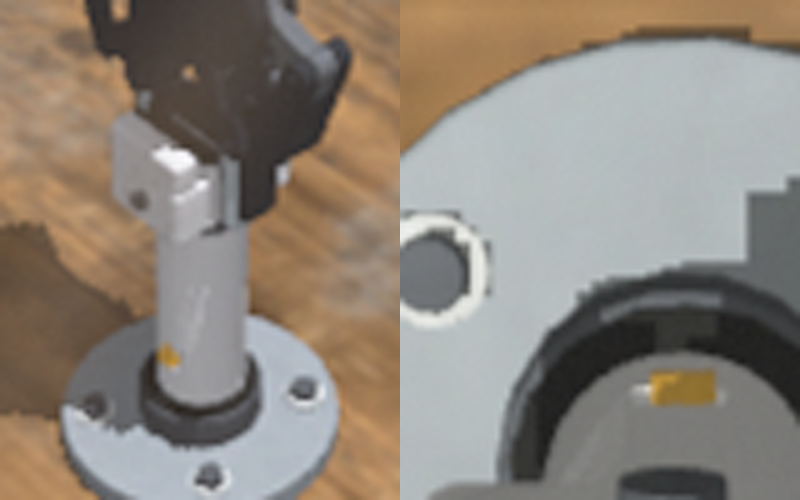

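send_rows([
  [0, 0, -0.0015, 0, 0, 0, -1],
  [0, 0, -0.0025, 0, 0, 0.03, -1],
  [0, 0, -0.0025, 0, 0, 0.06, -1],
  [0, 0, -0.0025, 0, 0, 0.09, -1],
  [0, 0, -0.0025, 0, 0, 0.12, -1],
  [0, 0, -0.0025, 0, 0, 0.12, -1],
])

```text
time: 10.5
eef_pos: [0.4986, -0.1705, 0.1286]
tool_rot: [[-0.992, 0.125, 0.0], [0.125, 0.992, -0.0], [-0.0, -0.0, -1.0]]
contact_force: [-0.5, -0.7, -3.2]
gripper_width: 0.453
```

```bash
python3 snap.py wrist w10;python3 snap.py scene s10; python3 - <<'E'
from h import *
a=cv2.resize(load("s10")["frame"][240:340,265:345],None,fx=5,fy=5,interpolation=cv2.INTER_CUBIC)
b=cv2.resize(load("w10")["frame"][140:240,270:350],None,fx=5,fy=5,interpolation=cv2.INTER_CUBIC)
cv2.imwrite("pics/c10.png",np.hstack([a,b]))
E
```

```text
10.5 [ 0.4986 -0.1705  0.1286] [ 12.8  29.5  -0.2 122.8   0.2  27.7  95.3] [-0.52 -0.69 -3.19] [-0.22 -0.05 -0.01] 0.453
[[-9.921e-01  1.254e-01  1.000e-04]
 [ 1.254e-01  9.921e-01 -4.000e-04]
 [-2.000e-04 -4.000e-04 -1.000e+00]]
10.55 [ 0.4986 -0.1704  0.1286] [ 12.8  29.5  -0.2 122.8   0.3  27.7  95.3] [-0.26 -0.89 -3.26] [-0.29 -0.07 -0.  ] 0.456
[[-9.924e-01  1.231e-01  1.000e-04]
 [ 1.231e-01  9.924e-01 -4.000e-04]
 [-1.000e-04 -4.000e-04 -1.000e+00]]
```

View pics/c10.png

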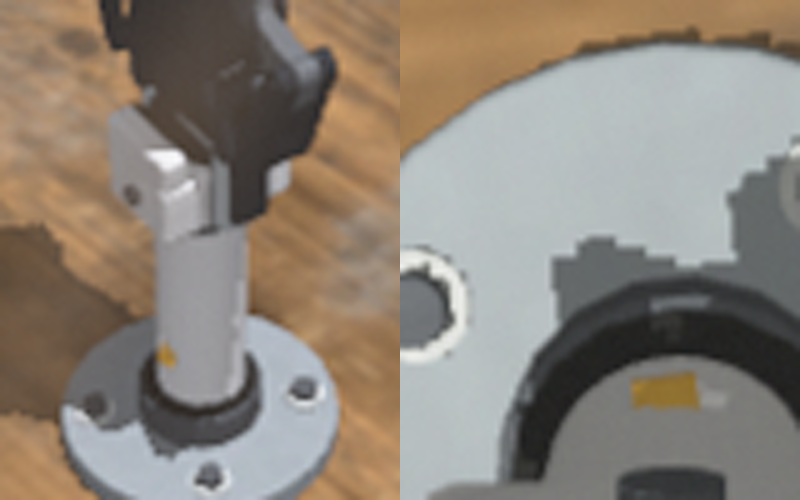

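send_rows([
  [0, 0, 0, 0, 0, 0.02, -1],
  [0, 0, 0, 0, 0, 0.04, -1],
  [0, 0, 0, 0, 0, 0.05, -1],
  [0, 0, 0, 0, 0, 0.05, -1],
])

```text
time: 10.93
eef_pos: [0.4984, -0.1706, 0.1287]
tool_rot: [[-0.985, 0.173, -0.0], [0.173, 0.985, -0.0], [0.0, -0.001, -1.0]]
contact_force: [-0.3, -3.7, -4.9]
gripper_width: 0.461
```

```bash
python3 snap.py wrist w11
```

```text
10.9333 [ 0.4984 -0.1706  0.1287] [ 12.3  29.5   0.6 122.9  -0.6  27.7  93.4] [-0.32 -3.67 -4.93] [-1.09 -0.01  0.19] 0.461
[[-9.849e-01  1.729e-01 -1.000e-04]
 [ 1.729e-01  9.849e-01 -5.000e-04]
 [ 0.000e+00 -5.000e-04 -1.000e+00]]
```

send_rows([
  [0, 0, 0, 0, 0, -0.03, -1],
  [0, 0, 0, 0, 0, -0.07, -1],
  [0, 0, 0, 0, 0, -0.11, -1],
  [0, 0, 0, 0, 0, -0.15, -1],
  [0, 0, 0.001, 0, 0, -0.15, -1],
  [0, 0, 0.0018, 0, 0, -0.15, -1],
  [0, 0, 0.0018, 0, 0, -0.15, -1],
  [0, 0, 0.0018, 0, 0, -0.15, -1],
])

```text
time: 11.65
eef_pos: [0.4989, -0.1696, 0.1281]
tool_rot: [[-1.0, 0.023, 0.001], [0.023, 1.0, 0.0], [-0.001, 0.0, -1.0]]
contact_force: [-2.6, 1.5, 11.8]
gripper_width: 0.456
```

```bash
python3 snap.py wrist w12; python3 - <<'E'
from h import *
b=cv2.resize(load("w12")["frame"][140:240,270:390],None,fx=5,fy=5,interpolation=cv2.INTER_CUBIC)
cv2.imwrite("pics/c12.png",b)
E
```

```text
11.65 [ 0.4989 -0.1696  0.1281] [ 14.   29.5  -1.9 122.8   2.   27.7  99.3] [-2.65  1.5  11.84] [0.36 0.65 0.03] 0.456
[[-9.997e-01  2.270e-02  1.200e-03]
 [ 2.270e-02  9.997e-01  5.000e-04]
 [-1.200e-03  5.000e-04 -1.000e+00]]
```

View pics/c12.png

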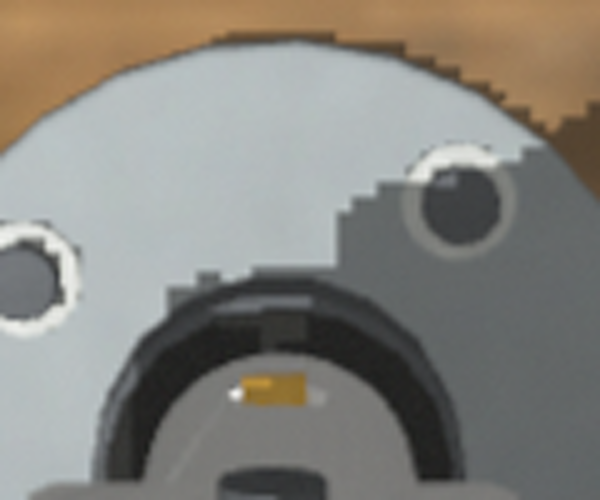

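Seated and popped, with the button near the middle of its hole. Next I relieve the press a little, open, and go straight up.

send_rows([
  [0, 0, -0.0013, 0, 0, 0, -1],
  [0, 0, -0.0013, 0, 0, 0, -0.05],
  [0, 0, -0.0013, 0, 0, 0, 0.1],
  [0, 0, -0.0013, 0, 0, 0, 0.3],
  [0, 0, -0.0013, 0, 0, 0, 0.6],
  [0, 0, -0.0013, 0, 0, 0, 1],
  [0, 0, -0.0013, 0, 0, 0, 1],
  [0, 0, -0.0013, 0, 0, 0, 1],
])

```text
time: 12.37
eef_pos: [0.4985, -0.1702, 0.1282]
tool_rot: [[-1.0, 0.023, -0.0], [0.023, 1.0, -0.0], [0.0, -0.0, -1.0]]
contact_force: [1.1, -0.7, 0.2]
gripper_width: 1.004
```

send_rows([
  [0, 0, 0, 0, 0, 0, 1],
  [0, 0, 0, 0, 0, 0, 1],
  [0, 0, -0.005, 0, 0, 0, 1],
  [0, 0, -0.015, 0, 0, 0, 1],
  [0, 0, -0.035, 0, 0, 0, 1],
  [0, 0, -0.06, 0, 0, 0, 1],
  [0, 0, -0.09, 0, 0, 0, 1],
  [0, 0, -0.12, 0, 0, 0, 1],
])

```text
time: 13.03
eef_pos: [0.498, -0.1701, 0.2503]
tool_rot: [[-1.0, 0.023, -0.0], [0.023, 1.0, 0.0], [0.0, 0.0, -1.0]]
contact_force: [0.8, 0.1, -0.1]
gripper_width: 1.0
```

send_rows([
  [0.03, 0, -0.01, 0, 0, 0, 1],
  [0.06, 0, -0.01, 0, 0, 0, 1],
  [0.07, 0, -0.01, 0, 0, 0, 1],
  [0.07, 0, -0.01, 0, 0, 0, 1],
  [0.07, 0, -0.01, 0, 0, 0, 1],
])

```text
time: 13.45
eef_pos: [0.4288, -0.1687, 0.2592]
tool_rot: [[-1.0, 0.023, 0.002], [0.023, 1.0, -0.0], [-0.002, -0.0, -1.0]]
contact_force: [-0.3, -0.0, -0.6]
gripper_width: 1.002
```

```bash
python3 snap.py wrist w13;python3 snap.py scene s13; python3 - <<'E'
from h import *
s=load("s13");W=pts(s,fixtop(s)[1]);m=(np.hypot(W[...,0]-.497,W[...,1]+.169)<.04)&(W[...,2]<.2)
print("head top z",np.nanmax(W[...,2][m]), "expected .170")
E
```

```text
13.45 [ 0.4288 -0.1687  0.2592] [ 16.2  14.1  -2.2 123.2   0.8  42.6 102.2] [-0.32 -0.05 -0.61] [-0.   -0.04  0.03] 1.002
[[-9.997e-01  2.320e-02  1.800e-03]
 [ 2.320e-02  9.997e-01 -4.000e-04]
 [-1.800e-03 -4.000e-04 -1.000e+00]]
13.5 [ 0.4295 -0.1687  0.2589] [ 16.2  14.2  -2.2 123.1   0.8  42.6 102.2] [0.07 0.7  0.2 ] [-0.02  0.01 -0.03] 1.001
[[-9.997e-01  2.270e-02  1.700e-03]
 [ 2.270e-02  9.997e-01 -3.000e-04]
 [-1.700e-03 -3.000e-04 -1.000e+00]]
head top z 0.1727105268677358 expected .170
```

View pics/w13.png

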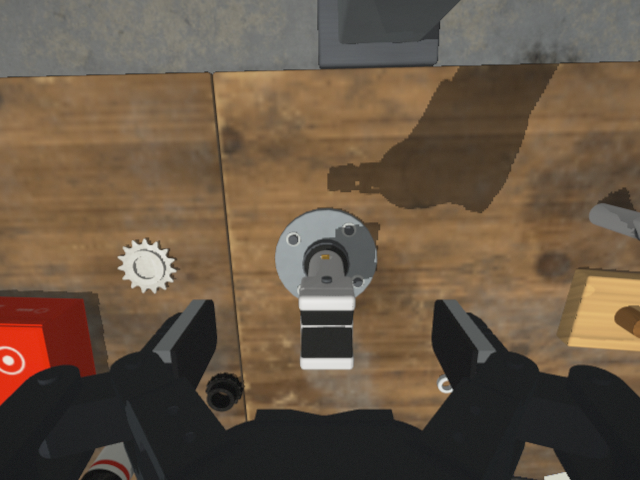

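View pics/s13.png

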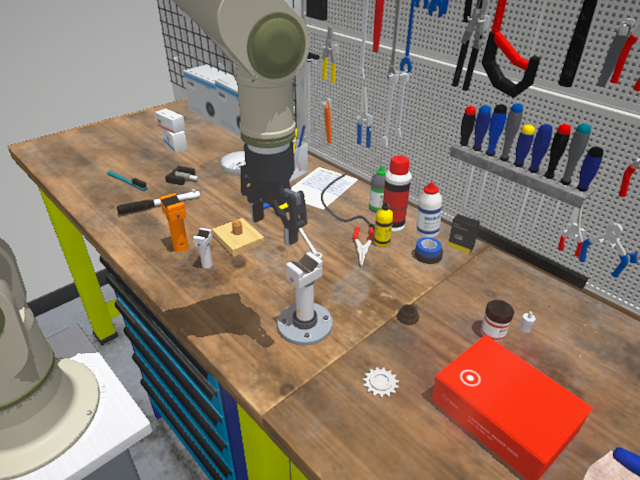

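```bash
python3 -c "
from plant import hand_in
print(hand_in())"
```

```text
the job is handed in; nothing more can be done
None
```

I took the larger grey frame rest off its wooden block and slid it down over the stub until it sat fully home. The job was handed in at about 13.5 s, well inside the 51 s limit.

- **Button:** I lined the hole up with the button from the camera images before lowering, so it popped through on the way down with no search turn needed. Turning the tube from there met a stop after about 0.17 rad (about 0.19 N m), so the button is through. I then turned it back to about the middle of the hole.
- **Fully home:** Pressing down did not move it any lower; the TCP stayed at z 0.128 m, where I expected it, with about 21 N of force. I let go after easing that press.
- **Last pictures:** They show the rest upright on the collar with the brass button visible in the hole. The gripper is open and clear, and the other things look to be where they were.
- **Measurements that disagreed:** The scene camera puts the top of the head at 172.7 mm, where 170 mm is expected. The same camera also read about 2 mm high before I moved the rest, so I put this down to calibration. The wrist camera appeared to be 2 mm off sideways, so I aligned the tube from relative measurements instead.

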